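Pack and wedge a doming block in a holding jig

TASK

The steel doming block stands loose against the fence of the holding jig. Pull the jig's sprung jaw by its upright knob, away from the block, fully out to its stop; then stand flat packers from the rack on edge in the gap, next to the block, one at a time, at least one and as many as it takes, until the wooden wedge, pushed tip down between the jaw and the packers, goes tight before its tip reaches the jig's floor. Press the wedge down until the block is firmly clamped against the fence, and finish still gripping and holding the wedge there.

Things in the scene. Friction and masses are not known exactly. Their poses are not given: they have to be found in the camera images.
- jig: grey holding jig fixed to the bench; base 46 wide, its smooth top (the jig's floor) 12 mm above the bench. Origin on the bench under the face of the pushed-in jaw; x runs along the jig from knob to block and fence, y across, z up. Base from x = -58 to +102 mm; guide bracket (42 wide, top 54 mm above the bench) from -56 to -44. Packers and wedge go between the jaw's face and the block
- jaw (a joint): slide of the steel jaw (42 wide, top 54 mm above the bench, 16 thick) in m: 0 pushed in towards the block, 0.018 fully out at its stop, moving along the jig's -x. The jaw's face lies at jig x = -(joint value). Starts at 0 to 0.003. A spring of 60 N/m pulls it in and a drag of 4 N holds it wherever it is left, so the pull is about 5 to 6 N
- jaw_knob (a point): the jaw's upright round knob, 16 mm in diameter, from 16 to 56 mm above the bench, moving with the jaw, 86 mm from the jaw's face on its -x side; the point is on its axis 42 mm above the bench
- fence: grey fixed fence, 50 wide, 44 high, on the jig's floor, bolted at a different distance each time; origin at the foot of its face, on the jig's floor; same axes as the jig. The gap between the block and the fully drawn jaw is 20 to 37 mm
- doming_block: the loose steel doming block, a 42 mm cube with round hollows, 0.5 kg, on the jig's floor with one side against the fence; origin at the centre of its underside, axes as the jig's at the start
- block_center (a point): centre of the doming block, 21 mm above its underside
- packer1_center (a point): flat rectangular steel packer, in the rack slot farthest from the wedge: 10 thick (its x) x 54 wide (its y) x 42 high, 90 g, standing on edge in the rack with its foot 12 mm above the bench; the point is its centre, 21 mm above its foot. Its 54 mm width overhangs the 30 mm wide rack and, in the jig, the 42 mm wide jaw and block, so it can be held by its two narrow ends. All three are alike
- packer2_center (a point): flat rectangular steel packer, in the middle slot: 10 thick (its x) x 54 wide (its y) x 42 high, 90 g, standing on edge in the rack with its foot 12 mm above the bench; the point is its centre, 21 mm above its foot. Its 54 mm width overhangs the 30 mm wide rack and, in the jig, the 42 mm wide jaw and block, so it can be held by its two narrow ends. All three are alike
- packer3_center (a point): flat rectangular steel packer, in the slot next to the wedge: 10 thick (its x) x 54 wide (its y) x 42 high, 90 g, standing on edge in the rack with its foot 12 mm above the bench; the point is its centre, 21 mm above its foot. Its 54 mm width overhangs the 30 mm wide rack and, in the jig, the 42 mm wide jaw and block, so it can be held by its two narrow ends. All three are alike
- packer1: that same packer; origin at the centre of its foot, axes x thickness, y width, z up
- packer2: that same packer; origin at the centre of its foot, axes x thickness, y width, z up
- packer3: that same packer; origin at the centre of its foot, axes x thickness, y width, z up
- wedge: wooden wedge, about 0.1 kg, hanging tip down by its head in the tall end of the rack: 62 wide (y), 68 high; 4 thick (x) at the tip, growing evenly on both slippery faces by 1 mm per 2.8 mm to 22 at 50 mm up, then a head 36 thick, 18 high. It goes tight in a gap of 6 to 18 mm (push about 15 N); in a wider one it strikes the floor loose. Origin at the middle of its tip
- wedge_tip (a point): middle of the wedge's tip edge; axes as the wedge's
- wedge_grip (a point): point on the wedge's centre line 57 mm above its tip, at half height of its head, a good height to hold it by its two 62 mm ends
- rack: fixed wooden rack, 142 long (its x) x 30 wide (its y), 36 high at the packers and 54 high at the wedge's end; its slots lie across it at x = -50, -20, +10 mm (packers) and +48 mm (wedge). It stands to the right or the left of the jig, yaw within 0.4 rad; origin on the bench
There are look-alikes about, which are no part of the job. Leave any blue look-alike of the wedge alone. What is shaped like the doming_block but blue is not meant.

How it is judged:
On the way, in this order (a step that is already met when the one before it is completed fails the run):
1. the jaw is pulled fully out to its stop (value of joint jaw above 0.016 m), for 0.2 s.
2. with the jaw out, a packer stands on edge in the gap, let go (value of joint jaw above 0.0145 m and ((x of packer1_center in the frame of jig between -0.02 and 0.03 m and y of packer1_center in the frame of jig between -0.015 and 0.015 m and z of packer1_center in the frame of jig below 0.04 m and angle between packer1_center's own z axis and vertical below 0.25 rad and contact force between the fingers and packer1 below 0.1 N) or (x of packer2_center in the frame of jig between -0.02 and 0.03 m and y of packer2_center in the frame of jig between -0.015 and 0.015 m and z of packer2_center in the frame of jig below 0.04 m and angle between packer2_center's own z axis and vertical below 0.25 rad and contact force between the fingers and packer2 below 0.1 N) or (x of packer3_center in the frame of jig between -0.02 and 0.03 m and y of packer3_center in the frame of jig between -0.015 and 0.015 m and z of packer3_center in the frame of jig below 0.04 m and angle between packer3_center's own z axis and vertical below 0.25 rad and contact force between the fingers and packer3 below 0.1 N))), for 0.2 s.
At the end, for the whole second after the job is handed in: Jaw out (over 15.5 mm); a packer upright in the gap presses on the block (over 1 N) and the block on the fence (over 1 N); the upright wedge, tip at least 4 mm below the jaw's top, all within 15 mm of the jig's middle line, presses on the jaw (over 2 N), at rest and gripped (over 2 N) (value of joint jaw above 0.0155 m and contact force between the fingers and wedge above 2 N and contact force between wedge and jaw above 2 N and contact force between doming_block and fence above 1 N and ((contact force between packer1 and doming_block above 1 N and x of packer1_center in the frame of jig between -0.02 and 0.03 m and y of packer1_center in the frame of jig between -0.015 and 0.015 m and z of packer1_center in the frame of jig below 0.04 m and angle between packer1_center's own z axis and vertical below 0.25 rad) or (contact force between packer2 and doming_block above 1 N and x of packer2_center in the frame of jig between -0.02 and 0.03 m and y of packer2_center in the frame of jig between -0.015 and 0.015 m and z of packer2_center in the frame of jig below 0.04 m and angle between packer2_center's own z axis and vertical below 0.25 rad) or (contact force between packer3 and doming_block above 1 N and x of packer3_center in the frame of jig between -0.02 and 0.03 m and y of packer3_center in the frame of jig between -0.015 and 0.015 m and z of packer3_center in the frame of jig below 0.04 m and angle between packer3_center's own z axis and vertical below 0.25 rad)) and z of wedge_tip in the frame of jig below 0.05 m and y of wedge_tip in the frame of jig between -0.015 and 0.015 m and x of wedge_tip in the frame of jig between -0.02 and 0.02 m and angle between wedge_tip's own z axis and vertical below 0.2 rad and z of block_center in the frame of jig below 0.037 m and linear speed of wedge below 0.02 m/s); the arm keeps its last pose, push and grip.
It also fails if it takes over 72 s, if anything falls off the work surface, if the arm or the gripper's body presses on something with over 40 N, if the wrist force passes 120 N, or if a joint passes its speed limit or range.

ROBOT

A 7-joint arm with a two-finger parallel gripper is mounted at the origin on a cart in front of the work surface, level with it; the furniture and walls round the work are solid. World frame = base frame: x ahead of the robot, y to its left, z up, the work surface at z = 0. Lengths are in m, angles in rad, forces in N, time in s.
With the tool pointing down it reaches from about 0.4 to 0.85 m from the base axis. Payload 4.5 kg.
Tool frame: the origin (TCP) lies at the very end of the fingers, on their centre line; the grasp point (between the pads) lies 19 mm behind it; z points along the fingers, x is the direction in which the jaws open and shut, and the axes are right-handed (so a half turn about z gives the same grasp; the last joint's range is limited). The gripper opens to 88 mm and grips with 3 to 60 N. Pads are 18 mm wide; open, the fingers measure 123 mm over their backs; the gripper's body (75 mm by 187 mm) begins 45 mm behind the grasp point.
Start: joints at [-1.136, 0.689, -0.195, 1.565, 0.157, 0.902, -0.215], TCP at [0.244, 0.576, 0.239] pointing down, gripper open.
Joint ranges: [-3.01, 3.01], [-0.46, 2.08], [-1.47, 1.51], [0.13, 2.56], [-1, 4.14], [0.04, 2.09], [-2.66, 2.66]. Speed limits (rad/s): [2.57, 2.57, 3.14, 3.14, 3.14, 3.14, 3.14].

INTERFACE

Orientations are given as a unit quaternion [x, y, z, w].
In Python, from plant import * gives the robot as it stands.
- The arm moves only by the tool apply_moves, never from a script. Its argument "series" is a list of rows, each an object of numbers: "x", "y", "z": the shift along the tool's x, y, z in units of 80 cm (1.0 is 80 cm); "wx", "wy", "wz": the turn, a rotation vector about the tool's x, y, z in units of pi rad (1.0 is pi rad); "fingers": the opening, from -1 (shut) to 1 (fully open), so that 0 is half open. In form: [{"x": .., "y": .., "z": .., "wx": .., "wy": .., "wz": .., "fingers": ..}, ...]. A call has 1 to 8 rows; each row shifts and turns the pose as measured when the row begins, along the tool's axes as they then stand; what a row does not reach is not made up. A row lasts 1/8 s, in which the tool goes at most 62.5 mm and 10.7 degrees, less where a joint would pass 70% of its speed; a pose out of reach is approached as far as the arm can. A call with a number of a shift or a turn outside -1 to 1 is refused whole. A call with a gripper value outside its range is refused whole. The fingers move at their own pace and stop on an object; "force" is the grip in N (left out, the last holds). Time passes only in rows, so rows that do not move let the fingers close. It gives the time, the measured TCP pose, the force and the opening at its end, in the units of the state.
- get_state(): the state, without advancing time (a new reading comes with each control period).
- snapshot(name): name is "scene" or "top"; returns (picture, depth): 384x512x3 uint8, red, green, blue; 384x512 float32, m along the optical axis (not along the pixel's ray), 0 where there is no reading.
- camera_model(name): a dict with "camera_matrix" (3x3 intrinsics, pixels), "dist_coeffs" ([k1, k2, p1, p2, k3] as OpenCV has them; the pictures are not rectified), "world_from_camera" (4x4, takes a point from camera to world coordinates). Camera axes: x right, y up, looking along -z (the intrinsics and any distortion apply to the point x, -y, -z); pixel columns grow to the right and rows downward; lengths in m; the calibration is good to about 2 mm. A picture is of the moment at which its call begins. camera_model takes no time and is no camera call.
- finish_job(): hands the job in, once; it reports no verdict.
The state is a dict: "clock": time; "q": joint angles; "qd": joint speeds; "joint_torque": joint torques, N m; "tool_pos": TCP position; "eef_rot": TCP orientation; "contact_force": force on the tool from outside, world axes, zero at the start; "moment": the same for the moment, N m; "opening": opening from 0.0 (shut) to 1.0 (fully open).
Only numpy, scipy, OpenCV 4.12 (cv2) and the standard library are available. Lean on these libraries where they do the work, as an engineer would, in place of code of your own. Each camera call takes 0.05 s, during which the arm holds its last target. There are 200 camera calls.

## Working session

There is one attempt and no reset: what is moved stays moved. The work goes in short steps, Python scripts to look and compute and a tool call to move; the robot and the scene stay as the last step left them, time stands still between calls to the robot, and variables do not carry over. Pictures are saved under pics/ and viewed, about 8 in all and at most 12, crops included, and the job is handed in when it is done.

Besides the shell and the picture viewer there is one more tool, called after ">>>" as name(argument=value, ...) on one line, values as JSON. apply_moves: Moves the arm, as the interface text tells. Its arguments: {"type":"object","properties":{"series":{"type":"array","items":{"type":"object","properties":{"x":{"type":"number"},"y":{"type":"number"},"z":{"type":"number"},"wx":{"type":"number"},"wy":{"type":"number"},"wz":{"type":"number"},"fingers":{"type":"number"}}}},"force":{"type":"number"}},"required":["series"]}

```bash
ls; mkdir -p pics
cat > h.py <<'E'
from plant import *
import numpy as np, cv2
def shot(n):
    im,d=snapshot(n); np.savez('/tmp/%s.npz'%n,im=im,d=d); return im,d
def pts(n,im,d):
    c=camera_model(n);K=np.array(c["camera_matrix"],float);D=np.array(c["dist_coeffs"],float);T=np.array(c["world_from_camera"])
    h,w=d.shape;u,v=np.meshgrid(np.arange(w),np.arange(h))
    p=cv2.undistortPoints(np.stack([u,v],-1).reshape(-1,1,2).astype(np.float64),K,D).reshape(h,w,2)
    P=np.stack([p[...,0]*d,-p[...,1]*d,-d],-1)@T[:3,:3].T+T[:3,3]
    return P
def ray(n,uv,z):
    c=camera_model(n);K=np.array(c["camera_matrix"],float);D=np.array(c["dist_coeffs"],float);T=np.array(c["world_from_camera"])
    p=cv2.undistortPoints(np.array(uv,np.float64).reshape(-1,1,2),K,D).reshape(-1,2)
    r=np.c_[p[:,0],-p[:,1],-np.ones(len(p))]@T[:3,:3].T
    return T[:3,3]+r*((np.atleast_1d(z)-T[2,3])/r[:,2])[:,None]
E
python3 - <<'E'
from h import *
for n in("scene","top"):
    im,d=shot(n); cv2.imwrite(f'pics/{n}0.png',im[...,::-1])
    c=camera_model(n);print(n,np.round(c["camera_matrix"],1).tolist(),c["dist_coeffs"],np.round(c["world_from_camera"],3).tolist())
s=get_state();print(s)
E
```

```text
pics
scene [[358.5, 0.0, 259.1], [0.0, 358.5, 184.6], [0.0, 0.0, 1.0]] [-0.0001775  0.         0.         0.         0.       ] [[-0.836, 0.393, -0.383, 0.243], [-0.548, -0.623, 0.557, 0.458], [-0.019, 0.676, 0.737, 0.694], [0.0, 0.0, 0.0, 1.0]]
top [[478.3, 0.0, 263.0], [0.0, 478.3, 192.0], [0.0, 0.0, 1.0]] [-0.10541928  0.          0.          0.          0.        ] [[-0.011, 0.994, -0.106, 0.432], [-1.0, -0.008, 0.021, -0.001], [0.02, 0.106, 0.994, 1.383], [0.0, 0.0, 0.0, 1.0]]
{'clock': 0.1, 'q': array([-1.13619374,  0.68987397, -0.19452018,  1.56621343,  0.15732543,
        0.90254526, -0.21510681]), 'qd': array([ 0.00105567, -0.00066342,  0.00091983, -0.00075093,  0.00094934,
       -0.00168214,  0.00047077]), 'joint_torque': array([-2.82104716e-03, -5.28500175e+01, -1.27164099e+00, -1.53837508e+01,
       -5.25659986e-02,  1.92494073e-03,  3.98687462e-05]), 'tool_pos': array([0.24367616, 0.57492614, 0.23801366]), 'eef_rot': array([ 8.33690866e-01,  5.52230804e-01, -6.42714263e-04,  5.14467453e-04]), 'contact_force': array([ 0.1620619 , -0.03537494, -0.71012937]), 'moment': array([ 0.03426212,  0.00767642, -0.02252712]), 'opening': 0.999198480768169}
```

View pics/scene0.png

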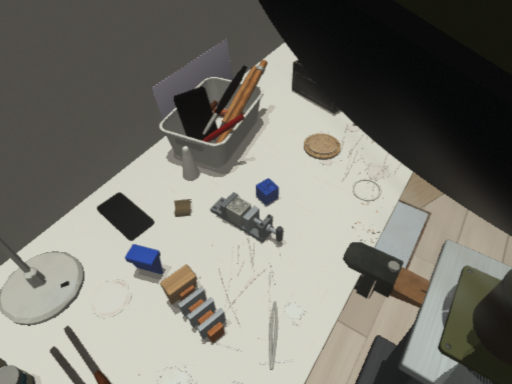

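View pics/top0.png

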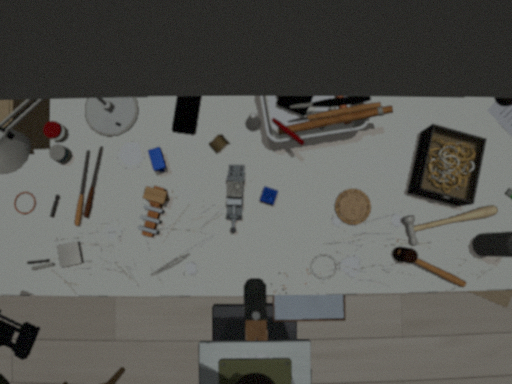

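The scene view shows the jig at (245,215), with its dark knob at (279,234) and the grey block and fence at about (235,207). The rack is at (195,300), with the orange wedge at (180,285) and packers at (190,300), (202,312) and (212,325).

Candidates:
- **Wedge:** orange in the rack at scene (180,285), top (155,195). The blue one at scene (146,260), top (157,160) is the decoy.
- **Block:** grey on the jig at top (235,180). The blue one at scene (267,190), top (268,196) is the decoy.

I'll check these choices in a close crop and measure from depth.

Run:
```python
from h import *
A=np.load('/tmp/scene.npz');B=np.load('/tmp/top.npz')
s=A['im'][180:345,150:290];t=B['im'][155:245,130:250]
s=cv2.resize(s,None,fx=3.4,fy=3.4,interpolation=cv2.INTER_CUBIC)
t=cv2.convertScaleAbs(cv2.resize(t,None,fx=2.6,fy=2.6,interpolation=cv2.INTER_CUBIC),alpha=1.3)
c=np.zeros((max(s.shape[0],t.shape[0]),s.shape[1]+t.shape[1],3),np.uint8);c[:s.shape[0],:s.shape[1]]=s;c[:t.shape[0],s.shape[1]:]=t
print(c.shape);cv2.imwrite('pics/crop1.png',c[...,::-1])
for n,d,b in(("scene",A,(200,200,290,245)),("top",B,(222,160,248,238)),("scene",A,(155,260,230,345)),("top",B,(138,180,172,240))):
    P=pts(n,d['im'],d['d']);x0,y0,x1,y1=b;Q=P[y0:y1,x0:x1].reshape(-1,3)
    print(n,b)
    for lo,hi in((.005,.02),(.03,.04),(.048,.06),(.06,.08)):
        m=(Q[:,2]>lo)&(Q[:,2]<hi);q=Q[m]
        if len(q)>3:
            r=cv2.minAreaRect((q[:,:2]*1000).astype(np.float32));print(lo,hi,len(q),q.mean(0).round(4),np.median(q[:,2]).round(4),np.round(r[0],1),np.round(r[1],1),round(r[2],1))
```

```text
(561, 788, 3)
scene (200, 200, 290, 245)
0.005 0.02 429 [0.5664 0.0609 0.0122] 0.012 [566.1  55.3] [168.8 128.9] 33.8
0.03 0.04 227 [0.531  0.0641 0.036 ] 0.0365 [543.2  56.5] [ 41.1 167.5] 89.4
0.048 0.06 553 [0.5526 0.0581 0.0533] 0.0534 [537.7  54.1] [ 44.9 156.6] 89.6
top (222, 160, 248, 238)
0.005 0.02 375 [0.578  0.0496 0.0118] 0.012 [560.6  52.3] [ 72.6 223.6] 89.6
0.03 0.04 64 [0.5202 0.0518 0.0371] 0.0378 [552.6  50.4] [ 36.3 162.7] 85.8
0.048 0.06 409 [0.5662 0.0515 0.0546] 0.0546 [541.8  48.8] [ 45.  154.1] 89.8
0.06 0.08 26 [0.5698 0.0529 0.0609] 0.0607 [541.1  49.6] [152.3  38.9] 1.4
scene (155, 260, 230, 345)
0.005 0.02 165 [0.5171 0.2915 0.0138] 0.0144 [548.1 277.8] [ 61.6 199.6] 74.2
0.03 0.04 530 [0.4964 0.2922 0.0354] 0.0355 [545.5 277.7] [ 60.5 194.8] 79.0
0.048 0.06 697 [0.5091 0.2876 0.0533] 0.0535 [550.1 277.4] [ 60.7 180.3] 79.4
0.06 0.08 638 [0.5619 0.2751 0.0705] 0.0714 [589.5 266.3] [61.9 89.5] 74.7
top (138, 180, 172, 240)
0.005 0.02 131 [0.5177 0.2774 0.0091] 0.0067 [530.7 283.4] [172.   96.5] 1.0
0.03 0.04 205 [0.498  0.2864 0.0356] 0.0359 [520.4 275.2] [ 45.5 140.3] 74.0
0.048 0.06 285 [0.5171 0.2817 0.0547] 0.0548 [529.5 279.4] [ 57.6 129.9] 73.6
0.06 0.08 305 [0.5666 0.2705 0.0721] 0.0724 [528.2 282.6] [ 63.5 118.8] 74.1
```

View pics/crop1.png

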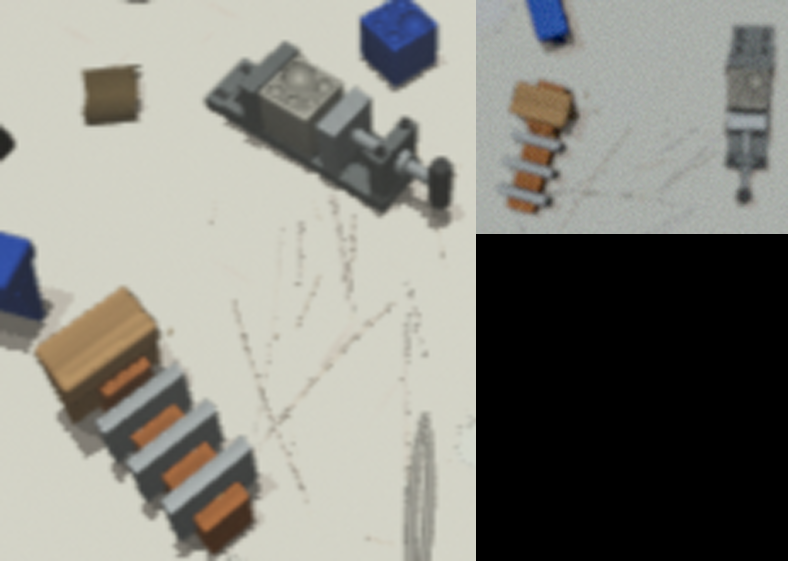

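The crop confirms the choice: the brown wedge in the rack with its three grey packers, and the grey block on the jig. The blue pieces stay where they are. Next I'll measure each part.

```bash
cat > m.py <<'E'
from h import *
def rect(q):
    r=cv2.minAreaRect((q[:,:2]*1000).astype(np.float32));(a,b),(w,h),t=r
    return np.round([a,b],1),np.round([w,h],1),round(t,1)
if __name__=="__main__":
  yaw=-0.267;R=np.array([[np.cos(yaw),-np.sin(yaw)],[np.sin(yaw),np.cos(yaw)]])
  for n in("scene","top"):
    f=np.load(f'/tmp/{n}.npz');im=f['im'];P=pts(n,im,f['d']);hsv=cv2.cvtColor(im,cv2.COLOR_RGB2HSV);S=hsv[...,1]
    x,y,z=P[...,0],P[...,1],P[...,2]
    reg=(x>.4)&(x<.66)&(y>.2)&(y<.36)
    hd=reg&(z>.066)&(z<.078)&(S>60)&((hsv[...,0]<25))
    k=P[hd];print(n,'wedge',rect(k),len(k),np.median(k[:,2]).round(4))
    m=(reg&(z>.049)&(z<.06)&(S<60)).astype(np.uint8)
    N,L,st,ce=cv2.connectedComponentsWithStats(m)
    for i in range(1,N):
        if st[i,4]>15:
            k=P[L==i];c=k[:,:2].mean(0)
            q=ray(n,ce[i][None],.054)[0]; print(' packer',rect(k),st[i,4],k.mean(0).round(4),'ray',q.round(4))
    j=(x>.42)&(x<.68)&(abs(y-.052)<.04)
    kn=j&(x<.485)&(z>.045)&(z<.065);k=P[kn];print(' knob',k.mean(0).round(4) if len(k) else 0,rect(k) if len(k)>2 else 0,len(k))
    jj=(abs(y-.051)<.014)
    print([ (i,round(float(np.median(z[jj&(abs(x*1000-i)<2)])*1000)),round(float(np.median(im[...,1][jj&(abs(x*1000-i)<2)])))) for i in range(480,640,4) if (jj&(abs(x*1000-i)<2)).any()])
    for nm,a,b in(('bracket',.484,.50),('jaw/block',.53,.60)):
        k=P[(x>a)&(x<b)&(abs(y-.051)<.04)&(z>.05)];print(' ',nm,k[:,1].min().round(4),k[:,1].max().round(4),k[:,1].mean().round(4))
E
python3 m.py
```

```text
scene wedge (array([564. , 273.7]), array([60.6, 36.5]), 73.7) 563 0.0715
 packer (array([527.3, 282. ]), array([53.8, 10.9]), 74.5) 174 [0.5268 0.2829 0.0532] ray [0.5265 0.2832 0.054 ]
 packer (array([498.8, 289.6]), array([53.4, 11.6]), 74.8) 173 [0.498  0.2903 0.0532] ray [0.4977 0.2906 0.054 ]
 packer (array([468.9, 295.9]), array([53.4, 10.8]), 72.7) 183 [0.4686 0.2965 0.0535] ray [0.4685 0.2968 0.054 ]
 knob [0.466  0.0599 0.0532] (array([466.2,  59. ]), array([14. , 13.4]), 58.3) 48
[(480, 18, 126), (484, 1, 153), (488, 0, 150), (492, 2, 122), (496, 11, 98), (500, 44, 80), (504, 54, 112), (508, 54, 119), (512, 52, 117), (516, 38, 106), (520, 37, 127), (524, 36, 115), (528, 13, 98), (532, 14, 112), (536, 36, 72), (540, 53, 146), (544, 53, 155), (548, 54, 153), (552, 53, 146), (560, 47, 90), (564, 53, 134), (568, 52, 135), (572, 53, 133), (576, 54, 130), (580, 53, 132), (584, 52, 135), (588, 47, 138), (592, 47, 141), (596, 49, 138), (600, 52, 120), (604, 55, 100), (608, 56, 110), (612, 56, 112), (616, 55, 123), (624, 42, 127), (628, 40, 103), (632, 23, 71), (636, 19, 92)]
  bra
[... 877 characters left out ...]
7, 74), (568, 54, 90), (572, 53, 86), (576, 54, 83), (580, 55, 83), (584, 51, 84), (588, 51, 88), (592, 49, 89), (596, 49, 85), (600, 52, 82), (604, 53, 80), (608, 56, 78), (612, 59, 80), (616, 57, 79), (620, 54, 76), (624, 951, 42), (628, 929, 43), (632, 23, 74), (636, 22, 77)]Traceback (most recent call last):
  File "m.py", line 24, in <module>
    k=P[(x>a)&(x<b)&(abs(y-.051)<.04)&(z>.05)];print(' ',nm,k[:,1].min().round(4),k[:,1].max().round(4),k[:,1].mean().round(4))
                                                            ~~~~~~~~~~^^
    return umr_minimum(a, axis, None, out, keepdims, initial, where)
ValueError: zero-size array to reduction operation minimum which has no identity
```

```bash
cat > mv.py <<'E'
import sys;from h import *
from scipy.spatial.transform import Rotation as Ro
# usage: mv.py x y z(mm) angle(deg): needed shift along tool axes in units, wz in units, number of rows
def go(g,a):
    s=get_state();R=Ro.from_quat(s['eef_rot']).as_matrix()
    t=np.radians(a);G=np.c_[[np.cos(t),np.sin(t),0],[np.sin(t),-np.cos(t),0],[0,0,-1]]
    d=R.T@(np.array(g)/1e3-s['tool_pos']);w=Ro.from_matrix(R.T@G).as_rotvec()/np.pi
    print('tcp',(s['tool_pos']*1e3).round(1),'ang',round(np.degrees(np.arctan2(R[1,0],R[0,0])),2),'F',np.round(s['contact_force'],1),'open',round(s['opening']*88,1),'t',round(s['clock'],2))
    print('shift units',(d/.8).round(4),'turn',w.round(4),'rows>=',max(np.linalg.norm(d)/.0625,np.linalg.norm(w)*180/10.7).round(1))
if __name__=="__main__":
    v=list(map(float,sys.argv[1:]));go(v[:3],v[3])
E
python3 - <<'E'
from h import *
for n in("scene","top"):
    f=np.load(f'/tmp/{n}.npz');P=pts(n,f['im'],f['d']);x,y,z=P[...,0],P[...,1],P[...,2]
    C=[]
    for i in range(540,616,4):
        m=(abs(x*1e3-i)<3)&(abs(y-.052)<.035)&(z>.044)&(z<.062)
        if m.sum()>8: q=y[m]; C.append((i,(q.min()+q.max())*500,(q.max()-q.min())*1e3))
    C=np.array(C);g=C[C[:,2]>34];k=np.polyfit(g[:,0],g[:,1],1);print(n,C.round(0).tolist(),'slope',k[0],'y at 556',np.polyval(k,556),'at knob 468',np.polyval(k,468))
    for a,b in((.45,.485),(.5,.516),(.538,.556),(.602,.618)):
        q=P[(x>a)&(x<b)&(abs(y-.052)<.035)&(z>.048)&(z<.062)];print(a,q.mean(0).round(4),len(q))
E
python3 mv.py 468 57 150 87
```

```text
scene [[540.0, 56.0, 39.0], [544.0, 54.0, 42.0], [548.0, 54.0, 42.0], [552.0, 54.0, 43.0], [560.0, 55.0, 38.0], [564.0, 54.0, 41.0], [568.0, 53.0, 43.0], [572.0, 54.0, 41.0], [576.0, 54.0, 41.0], [580.0, 53.0, 43.0], [584.0, 54.0, 41.0], [588.0, 52.0, 44.0], [592.0, 52.0, 43.0], [596.0, 52.0, 42.0], [600.0, 52.0, 43.0], [604.0, 51.0, 49.0], [608.0, 51.0, 49.0], [612.0, 51.0, 49.0]] slope -0.054812133252570026 y at 556 54.3889770424665 at knob 468 59.21244476869266
0.45 [0.4661 0.0596 0.0541] 42
0.5 [0.5047 0.059  0.0544] 74
0.538 [0.5455 0.0569 0.0532] 108
0.602 [0.6088 0.0536 0.0552] 115
top [[540.0, 53.0, 36.0], [544.0, 53.0, 36.0], [548.0, 52.0, 39.0], [552.0, 52.0, 39.0], [556.0, 52.0, 39.0], [564.0, 50.0, 36.0], [568.0, 52.0, 39.0], [572.0, 52.0, 39.0], [576.0, 51.0, 39.0], [580.0, 50.0, 36.0], [584.0, 50.0, 36.0], [588.0, 50.0, 36.0], [592.0, 50.0, 36.0], [596.0, 50.0, 36.0], [600.0, 50.0, 36.0], [604.0, 49.0, 45.0], [608.0, 49.0, 45.0], [612.0, 49.0, 45.0]] slope -0.0571764872945871 y at 556 51.88266720618854 at knob 468 56.9141980881122
0.45 [0.4699 0.0548 0.0561] 23
0.5 [0.5079 0.054  0.0553] 56
0.538 [0.5476 0.0517 0.0548] 78
0.602 [0.6103 0.0482 0.0563] 88
tcp [243.7 574.9 238. ] ang 67.04 F [ 0.2 -0.  -0.7] open 87.9 t 0.1
shift units [-0.4866  0.5107  0.1109] turn [-0.      0.0005 -0.1109] rows>= 9.1
```

>>> apply_moves(series=[{"wz": -0.055},{"wz": -0.055},{"x": -0.063,"y": 0.0316,"z": 0.005},{"x": -0.063,"y": 0.0316,"z": 0.005},{"x": -0.063,"y": 0.0316,"z": 0.005},{"x": -0.063,"y": 0.0316,"z": 0.005},{"x": -0.063,"y": 0.0316,"z": 0.005},{"x": -0.063,"y": 0.0316,"z": 0.005}])

```text
schema error: expected keys x, y, z, wx, wy, wz, fingers
```

>>> apply_moves(series=[{"x": -0.063,"y": 0.0316,"z": 0.005},{"x": -0.063,"y": 0.0316,"z": 0.005},{"x": -0.063,"y": 0.0316,"z": 0.005},{"x": -0.02,"y": 0.01,"z": 0.005,"fingers": 0}])

```text
schema error: expected keys x, y, z, wx, wy, wz, fingers
```

```bash
python3 mv.py 468 57.8 100 86.8
```

```text
tcp [243.7 574.9 238. ] ang 67.04 F [ 0.2 -0.  -0.7] open 87.9 t 0.1
shift units [-0.4855  0.5103  0.1734] turn [-0.      0.0005 -0.1098] rows>= 9.3
```

All seven keys are needed in every row.

>>> apply_moves(series=[{"x": 0,"y": 0,"z": 0,"wx": 0,"wy": 0,"wz": -0.055,"fingers": 1},{"x": 0,"y": 0,"z": 0,"wx": 0,"wy": 0,"wz": -0.055,"fingers": 1},{"x": -0.063,"y": 0.0316,"z": 0.005,"wx": 0,"wy": 0,"wz": 0,"fingers": 1},{"x": -0.063,"y": 0.0316,"z": 0.005,"wx": 0,"wy": 0,"wz": 0,"fingers": 1},{"x": -0.063,"y": 0.0316,"z": 0.005,"wx": 0,"wy": 0,"wz": 0,"fingers": 1},{"x": -0.063,"y": 0.0316,"z": 0.005,"wx": 0,"wy": 0,"wz": 0,"fingers": 1},{"x": -0.063,"y": 0.0316,"z": 0.005,"wx": 0,"wy": 0,"wz": 0,"fingers": 1},{"x": -0.063,"y": 0.0316,"z": 0.005,"wx": 0,"wy": 0,"wz": 0,"fingers": 1}])

```text
clock: 1.1
tool_pos: [0.3831, 0.2611, 0.2107]
eef_rot: [0.719, 0.695, -0.002, -0.001]
contact_force: [0.1, -0.1, 0.3]
opening: 0.997
```

```bash
python3 mv.py 468 57.8 100 86.8
```

```text
tcp [383.1 261.1 210.7] ang 88.03 F [ 0.1 -0.1  0.3] open 87.7 t 1.1
shift units [-0.2502  0.1153  0.1382] turn [-0.0011  0.0004  0.0068] rows>= 3.9
```

>>> apply_moves(series=[{"x": -0.06,"y": 0.028,"z": 0.03,"wx": 0,"wy": 0,"wz": 0.0068,"fingers": 0},{"x": -0.06,"y": 0.028,"z": 0.03,"wx": 0,"wy": 0,"wz": 0,"fingers": 0},{"x": -0.06,"y": 0.028,"z": 0.03,"wx": 0,"wy": 0,"wz": 0,"fingers": 0},{"x": -0.06,"y": 0.028,"z": 0.03,"wx": 0,"wy": 0,"wz": 0,"fingers": 0},{"x": 0,"y": 0,"z": 0,"wx": 0,"wy": 0,"wz": 0,"fingers": 0}])

```text
clock: 1.72
tool_pos: [0.4664, 0.0535, 0.1112]
eef_rot: [0.73, 0.684, -0.001, 0.0]
contact_force: [-1.2, 0.4, 0.4]
opening: 0.5
```

```bash
python3 mv.py 468 57.8 27 86.8
```

```text
tcp [466.4  53.5 111.2] ang 86.25 F [-1.2  0.4  0.4] open 44.0 t 1.73
shift units [0.0057 0.0018 0.1052] turn [-0.0006  0.0006 -0.003 ] rows>= 1.3
```

>>> apply_moves(series=[{"x": 0.0057,"y": 0.0018,"z": 0.035,"wx": 0,"wy": 0,"wz": -0.003,"fingers": 0},{"x": 0,"y": 0,"z": 0.035,"wx": 0,"wy": 0,"wz": 0,"fingers": 0},{"x": 0,"y": 0,"z": 0.035,"wx": 0,"wy": 0,"wz": 0,"fingers": 0},{"x": 0,"y": 0,"z": 0,"wx": 0,"wy": 0,"wz": 0,"fingers": -1},{"x": 0,"y": 0,"z": 0,"wx": 0,"wy": 0,"wz": 0,"fingers": -1},{"x": 0,"y": 0,"z": 0,"wx": 0,"wy": 0,"wz": 0,"fingers": -1},{"x": 0,"y": 0,"z": 0,"wx": 0,"wy": 0,"wz": 0,"fingers": -1}], force=30)

```text
clock: 2.6
tool_pos: [0.4687, 0.0581, 0.0273]
eef_rot: [0.727, 0.687, -0.002, 0.001]
contact_force: [1.7, 1.5, -17.4]
opening: 0.174
```

```bash
python3 mv.py 468 57.8 27 86.8
```

```text
tcp [468.7  58.1  27.3] ang 86.72 F [  1.7   1.5 -17.4] open 15.3 t 2.6
shift units [-0.0004 -0.0009  0.0004] turn [-0.0002  0.0013 -0.0005] rows>= 0.0
```

>>> apply_moves(series=[{"x": 0,"y": -0.004,"z": 0,"wx": 0,"wy": 0,"wz": 0,"fingers": -1},{"x": 0,"y": -0.004,"z": 0,"wx": 0,"wy": 0,"wz": 0,"fingers": -1},{"x": 0,"y": -0.004,"z": 0,"wx": 0,"wy": 0,"wz": 0,"fingers": -1},{"x": 0,"y": -0.004,"z": 0,"wx": 0,"wy": 0,"wz": 0,"fingers": -1}])

```text
clock: 3.1
tool_pos: [0.4603, 0.0587, 0.0273]
eef_rot: [0.728, 0.686, 0.002, 0.003]
contact_force: [4.5, -2.5, -16.2]
opening: 0.172
```

>>> apply_moves(series=[{"x": 0,"y": -0.004,"z": 0,"wx": 0,"wy": 0,"wz": 0,"fingers": -1},{"x": 0,"y": -0.004,"z": 0,"wx": 0,"wy": 0,"wz": 0,"fingers": -1}])

```text
clock: 3.35
tool_pos: [0.4562, 0.0589, 0.0274]
eef_rot: [0.728, 0.685, 0.003, 0.004]
contact_force: [4.6, -3.2, -21.5]
opening: 0.17
```

>>> apply_moves(series=[{"x": 0,"y": -0.004,"z": 0,"wx": 0,"wy": 0,"wz": 0,"fingers": -1},{"x": 0,"y": -0.004,"z": 0,"wx": 0,"wy": 0,"wz": 0,"fingers": -1}])

```text
clock: 3.6
tool_pos: [0.4525, 0.0591, 0.0273]
eef_rot: [0.729, 0.685, 0.004, 0.006]
contact_force: [8.5, -4.1, -17.2]
opening: 0.172
```

>>> apply_moves(series=[{"x": 0,"y": -0.005,"z": 0,"wx": 0,"wy": 0,"wz": 0,"fingers": -1},{"x": 0,"y": -0.005,"z": 0,"wx": 0,"wy": 0,"wz": 0,"fingers": -1}])

```text
clock: 3.85
tool_pos: [0.4526, 0.059, 0.0274]
eef_rot: [0.729, 0.684, 0.007, 0.011]
contact_force: [9.6, -1.5, -20.5]
opening: 0.172
```

>>> apply_moves(series=[{"x": 0,"y": -0.008,"z": 0,"wx": 0,"wy": 0,"wz": 0,"fingers": -1},{"x": 0,"y": -0.008,"z": 0,"wx": 0,"wy": 0,"wz": 0,"fingers": -1},{"x": 0,"y": -0.008,"z": 0,"wx": 0,"wy": 0,"wz": 0,"fingers": -1}])

```text
clock: 4.22
tool_pos: [0.4526, 0.0589, 0.0277]
eef_rot: [0.73, 0.683, 0.016, 0.026]
contact_force: [11.6, -2.1, -19.5]
opening: 0.171
```

```bash
python3 mv.py 468 57.8 27 86.8
```

```text
tcp [452.6  58.9  27.7] ang 86.13 F [ 11.6  -2.1 -19.5] open 15.0 t 4.22
shift units [-0.0001  0.0192  0.002 ] turn [ 0.0191  0.0037 -0.0036] rows>= 0.3
```

>>> apply_moves(series=[{"x": 0,"y": 0,"z": 0,"wx": 0,"wy": 0,"wz": 0,"fingers": -1},{"x": 0,"y": 0,"z": 0,"wx": 0,"wy": 0,"wz": 0,"fingers": 0},{"x": 0,"y": 0,"z": 0,"wx": 0,"wy": 0,"wz": 0,"fingers": 0},{"x": 0,"y": 0,"z": -0.04,"wx": 0,"wy": 0,"wz": 0,"fingers": 0},{"x": 0,"y": 0,"z": -0.06,"wx": 0,"wy": 0,"wz": 0,"fingers": 1},{"x": 0.06,"y": 0,"z": -0.04,"wx": 0,"wy": 0,"wz": 0,"fingers": 1},{"x": 0.07,"y": 0,"z": 0,"wx": 0,"wy": 0,"wz": 0,"fingers": 1},{"x": 0.07,"y": 0,"z": 0,"wx": 0,"wy": 0,"wz": 0,"fingers": 1}])

```text
clock: 5.22
tool_pos: [0.4606, 0.2172, 0.1162]
eef_rot: [0.732, 0.68, 0.015, 0.036]
contact_force: [1.3, -0.1, -0.0]
opening: 0.932
```

```bash
cat > gap.py <<'E'
from h import *
# profile along jig axis, each view; edges at sub-pixel-ish by point extents
o=np.array([.556,.0531]);a=-.056;ex=np.array([np.cos(a),np.sin(a)]);ey=np.array([-ex[1],ex[0]])
for n in("scene","top"):
    im,d=shot(n);P=pts(n,im,d);q=P[...,:2]-o;X=q@ex*1e3;Y=q@ey*1e3;z=P[...,2]*1e3
    m=(abs(Y)<16)&(X>-60)&(X<70)
    print(n,[(i,int(np.median(z[m&(abs(X-i)<1.5)])),int((m&(abs(X-i)<1.5)).sum())) for i in range(-44,66,2) if (m&(abs(X-i)<1.5)).any()])
    c=m&(z>49)&(z<63);kx=np.sort(X[c]);g=np.diff(kx);j=np.argsort(g)[-4:];print('  high gaps',[(kx[i].round(1),kx[i+1].round(1)) for i in sorted(j)])
E
python3 gap.py; python3 mv.py 529 281 150 75
```

```text
scene []
  high gaps []
top [(-44, 56, 12), (-42, 51, 3), (-40, 14, 6), (-38, 14, 11), (-36, 13, 13), (-34, 13, 13), (-32, 33, 22), (-30, 52, 13), (-28, 54, 12), (-26, 54, 12), (-24, 54, 12), (-22, 56, 11), (-20, 54, 12), (-18, 54, 13), (-16, 55, 9), (-14, 14, 1), (-12, 14, 4), (-10, 13, 11), (-8, 13, 9), (-6, 13, 12), (-4, 14, 11), (-2, 13, 10), (0, 14, 10), (2, 12, 10), (4, 13, 11), (6, 13, 13), (8, 33, 30), (10, 54, 14), (12, 53, 12), (14, 53, 11), (16, 54, 13), (18, 54, 12), (20, 54, 13), (22, 53, 14), (24, 54, 12), (26, 53, 11), (28, 52, 9), (30, 51, 11), (32, 51, 12), (34, 50, 12), (36, 50, 12), (38, 49, 9), (40, 50, 10), (42, 51, 11), (44, 51, 15), (46, 53, 13), (48, 54, 13), (50, 55, 14), (52, 56, 14), (54, 56, 12), (56, 55, 13), (58, 55, 15), (60, 55, 14), (62, 59, 13), (64, 55, 2)]
  high gaps [(np.float64(-57.7), np.float64(-53.1)), (np.float64(-41.8), np.float64(-30.6)), (np.float64(-18.5), np.float64(-16.8)), (np.float64(-15.8), np.float64(8.2))]
tcp [460.5 225.4 116.6] ang 86.28 F [ 0.7  0.3 -0.3] open 87.8 t 5.33
shift units [ 0.0742  0.0838 -0.0368] turn [0.024  0.0027 0.0628] rows>= 1.5
```

The top view puts the gap at about 23.5 mm (jaw face near X = -15.5, block face near X = +8). One packer leaves about 13.5 mm, inside the 6–18 mm range. I'll take packer1, the farthest from the wedge.

>>> apply_moves(series=[{"x": 0,"y": 0,"z": 0,"wx": 0.012,"wy": 0.0013,"wz": 0.031,"fingers": 1},{"x": 0,"y": 0,"z": 0,"wx": 0.012,"wy": 0.0013,"wz": 0.031,"fingers": 1},{"x": 0.044,"y": -0.006,"z": 0,"wx": 0,"wy": 0,"wz": 0,"fingers": 1},{"x": 0.044,"y": -0.006,"z": 0,"wx": 0,"wy": 0,"wz": 0,"fingers": 1},{"x": 0,"y": 0,"z": 0,"wx": 0,"wy": 0,"wz": 0,"fingers": 1}])

```text
clock: 5.95
tool_pos: [0.4663, 0.2967, 0.1185]
eef_rot: [0.793, 0.61, -0.001, 0.0]
contact_force: [-0.4, -0.2, 0.7]
opening: 1.004
```

```bash
python3 mv.py 470.3 295.2 23 75.2
```

```text
tcp [466.3 296.7 118.5] ang 75.13 F [-0.4 -0.2  0.7] open 88.3 t 5.95
shift units [-0.0003  0.0054  0.1194] turn [-0.0004  0.0007 -0.0004] rows>= 1.5
```

>>> apply_moves(series=[{"x": 0,"y": 0.0054,"z": 0.03,"wx": 0,"wy": 0,"wz": 0,"fingers": 1},{"x": 0,"y": 0,"z": 0.03,"wx": 0,"wy": 0,"wz": 0,"fingers": 1},{"x": 0,"y": 0,"z": 0.03,"wx": 0,"wy": 0,"wz": 0,"fingers": 1},{"x": 0,"y": 0,"z": 0.025,"wx": 0,"wy": 0,"wz": 0,"fingers": 1},{"x": 0,"y": 0,"z": 0.002,"wx": 0,"wy": 0,"wz": 0,"fingers": 1}])

```text
clock: 6.58
tool_pos: [0.4689, 0.2873, 0.0243]
eef_rot: [0.793, 0.61, -0.004, 0.003]
contact_force: [-0.4, -0.3, 0.5]
opening: 1.0
```

```bash
python3 mv.py 470.3 295.2 23 75.2
```

```text
tcp [468.9 287.3  24.3] ang 75.14 F [-0.4 -0.3  0.5] open 88.0 t 6.58
shift units [ 0.01   -0.0008  0.0015] turn [ 0.0003  0.0032 -0.0004] rows>= 0.1
```

>>> apply_moves(series=[{"x": 0.01,"y": -0.0008,"z": 0.001,"wx": 0,"wy": 0.003,"wz": 0,"fingers": 1},{"x": 0,"y": 0,"z": 0,"wx": 0,"wy": 0,"wz": 0,"fingers": 0.2},{"x": 0,"y": 0,"z": 0,"wx": 0,"wy": 0,"wz": 0,"fingers": -1},{"x": 0,"y": 0,"z": 0,"wx": 0,"wy": 0,"wz": 0,"fingers": -1},{"x": 0,"y": 0,"z": 0,"wx": 0,"wy": 0,"wz": 0,"fingers": -1}], force=20)

```text
clock: 7.2
tool_pos: [0.4714, 0.2954, 0.0262]
eef_rot: [0.793, 0.609, 0.002, 0.001]
contact_force: [-0.4, 0.8, -1.5]
opening: 0.608
```

```bash
python3 mv.py 470.3 295.2 23 75.2
```

```text
tcp [471.4 295.4  26.2] ang 75.1 F [-0.4  0.8 -1.5] open 53.5 t 7.2
shift units [-0.0006 -0.0012  0.0039] turn [ 0.001  -0.0007 -0.0005] rows>= 0.1
```

>>> apply_moves(series=[{"x": 0,"y": 0,"z": -0.03,"wx": 0,"wy": 0,"wz": 0,"fingers": -1},{"x": 0,"y": 0,"z": -0.04,"wx": 0,"wy": 0,"wz": 0,"fingers": -1},{"x": 0,"y": 0,"z": -0.05,"wx": 0,"wy": 0,"wz": 0,"fingers": -1},{"x": 0,"y": 0,"z": 0,"wx": 0,"wy": 0,"wz": -0.032,"fingers": -1},{"x": 0,"y": 0,"z": 0,"wx": 0,"wy": 0,"wz": -0.032,"fingers": -1}])

```text
clock: 7.82
tool_pos: [0.4705, 0.2944, 0.1247]
eef_rot: [0.725, 0.688, 0.001, 0.001]
contact_force: [-0.1, 0.4, -1.1]
opening: 0.608
```

```bash
python3 mv.py 555 53.1 110 86.8
```

```text
tcp [470.5 294.4 124.7] ang 86.98 F [-0.1  0.4 -1.1] open 53.5 t 7.83
shift units [-0.2956  0.1213  0.019 ] turn [0.0009 0.0003 0.001 ] rows>= 4.1
```

>>> apply_moves(series=[{"x": -0.059,"y": 0.0243,"z": 0.003,"wx": 0,"wy": 0,"wz": 0,"fingers": -1},{"x": -0.059,"y": 0.0243,"z": 0.003,"wx": 0,"wy": 0,"wz": 0,"fingers": -1},{"x": -0.059,"y": 0.0243,"z": 0.003,"wx": 0,"wy": 0,"wz": 0,"fingers": -1},{"x": -0.059,"y": 0.0243,"z": 0.003,"wx": 0,"wy": 0,"wz": 0,"fingers": -1},{"x": -0.059,"y": 0.0243,"z": 0.003,"wx": 0,"wy": 0,"wz": 0,"fingers": -1},{"x": 0,"y": 0,"z": 0,"wx": 0,"wy": 0,"wz": 0,"fingers": -1}])

```text
clock: 8.57
tool_pos: [0.5581, 0.0466, 0.1115]
eef_rot: [0.725, 0.689, 0.001, 0.001]
contact_force: [0.5, 1.0, -0.6]
opening: 0.61
```

Run:
```python
from h import *
from mv import go
go((555,53.1,110),86.8)
im,d=shot("scene");im2,d2=shot("top")
s=cv2.resize(im[150:270,170:330],None,fx=3,fy=3,interpolation=cv2.INTER_CUBIC)
t=cv2.resize(im2[150:240,200:270],None,fx=4,fy=4,interpolation=cv2.INTER_CUBIC)
c=np.zeros((360,760,3),np.uint8);c[:,:480]=s;c[:,480:]=t;cv2.imwrite('pics/hold.png',c[...,::-1])
```

```text
tcp [558.1  46.6 111.5] ang 87.1 F [ 0.5  1.  -0.6] open 53.7 t 8.57
shift units [ 0.0079 -0.0042  0.0019] turn [0.0007 0.     0.0017] rows>= 0.1
```

View pics/hold.png

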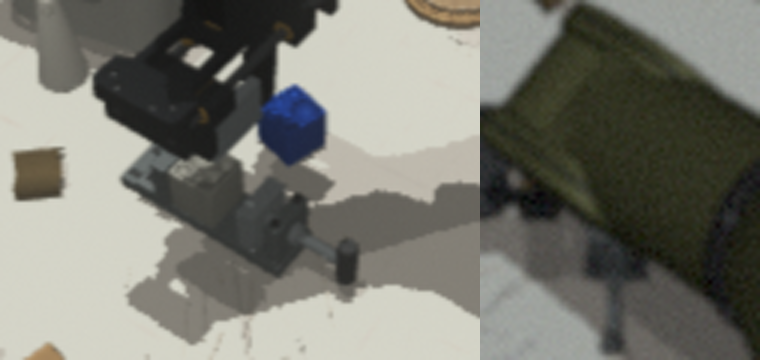

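The packer is held flat above the jig. The top view is blocked by the arm, so I'll measure packer against gap in the scene view.

Run:
```python
from h import *
o=np.array([.556,.0531]);a=-.056;ex=np.array([np.cos(a),np.sin(a)]);ey=np.array([-ex[1],ex[0]])
f=np.load('/tmp/scene.npz');im,d=f['im'],f['d'];P=pts("scene",im,d);q=P[...,:2]-o;X=q@ex*1e3;Y=q@ey*1e3;z=P[...,2]*1e3
S=cv2.cvtColor(im,cv2.COLOR_RGB2HSV)
m=(abs(Y-1)<20)&(X>-60)&(X<70)&(z<62)
for i in range(-44,60,2):
    k=m&(abs(X-i)<1.2)
    if k.any(): print((i,int(np.median(z[k])),int(k.sum()),int(np.median(S[...,2][k]))),end=' ')
print()
k=(z>85)&(z<150)&(abs(Y)<40)&(abs(X)<40)&(S[...,2]>60)&(S[...,1]<60)
print('packer pts',k.sum(),'X',np.percentile(X[k],[5,25,50,75,95]).round(1),'Y',np.percentile(Y[k],[2,50,98]).round(1),'z',np.percentile(z[k],[2,50,98]).round(1))
c=m&(z>49)&(z<60);kx=np.sort(X[c]);g=np.diff(kx);j=np.argsort(g)[-4:];print([(kx[i].round(1),kx[i+1].round(1)) for i in sorted(j)])
# block near face points
k=m&(z>20)&(z<48)&(X>-5)&(X<12);print('blockface?',k.sum(),np.median(X[k]).round(1) if k.any() else 0)
```

```text
(-44, 9, 1, 55) (-42, 12, 3, 55) (-40, 11, 5, 55) (-38, 12, 6, 54) (-36, 38, 48, 62) (-34, 41, 80, 63) (-32, 52, 17, 69) (-30, 53, 20, 70) (-28, 53, 26, 69) (-26, 53, 24, 70) (-24, 53, 17, 70) (-22, 52, 23, 70) (-20, 52, 12, 77) (-18, 11, 2, 59) (-16, 11, 2, 59) (-14, 12, 2, 59) (-12, 11, 2, 57) (-10, 11, 5, 57) (-8, 12, 1, 57) (-6, 10, 5, 56) (-4, 11, 6, 56) (-2, 10, 6, 56) (0, 11, 10, 55) (2, 11, 12, 57) (4, 31, 98, 64) (6, 37, 77, 65) (8, 53, 15, 69) (10, 53, 11, 68) (12, 53, 14, 80) (14, 51, 15, 84) (16, 53, 19, 79) (18, 53, 15, 78) (20, 53, 13, 80) (22, 52, 9, 83) (24, 52, 8, 83) (26, 51, 11, 86) (28, 53, 8, 94) (30, 53, 5, 114) (32, 51, 10, 124) (34, 48, 9, 125) (36, 47, 10, 135) (38, 48, 13, 128) (40, 48, 13, 124) (42, 49, 10, 129) (44, 53, 7, 127) (46, 52, 7, 108) (48, 53, 12, 95) (50, 54, 4, 93) (52, 55, 4, 105) (54, 55, 6, 109) (56, 55, 3, 109) (58, 55, 4, 108) 
packer pts 188 X [-5.8 -5.1 -4.6 -4.   0.9] Y [-29.4 -10.6  19.8] z [ 98.4 118.3 140.2]
[(np.float64(-45.8), np.float64(-35.4)), (np.float64(-19.3), np.float64(3.8)), (np.float64(24.4), np.float64(26.0)), (np.float64(34.7), np.float64(36.4))]
blockface? 87 4.9
```

>>> apply_moves(series=[{"x": 0.008,"y": -0.005,"z": 0,"wx": 0,"wy": 0,"wz": 0.0017,"fingers": -1},{"x": 0,"y": 0,"z": 0,"wx": 0,"wy": 0,"wz": 0,"fingers": -1}])

```text
clock: 8.93
tool_pos: [0.5522, 0.0636, 0.1129]
eef_rot: [0.722, 0.692, 0.004, -0.002]
contact_force: [-0.3, -0.3, -0.7]
opening: 0.609
```

```bash
python3 mv.py 554.5 53.2 68 86.8
```

```text
tcp [552.2  63.6 112.9] ang 87.52 F [-0.3 -0.3 -0.7] open 53.6 t 8.93
shift units [-0.0133  0.0033  0.056 ] turn [ 0.0007 -0.0024  0.004 ] rows>= 0.7
```

>>> apply_moves(series=[{"x": -0.006,"y": 0.0015,"z": 0,"wx": 0,"wy": 0,"wz": 0.002,"fingers": -1},{"x": -0.006,"y": 0.0015,"z": 0,"wx": 0,"wy": 0,"wz": 0.002,"fingers": -1},{"x": 0,"y": 0,"z": 0,"wx": 0,"wy": 0,"wz": 0,"fingers": -1},{"x": 0,"y": 0,"z": 0,"wx": 0,"wy": 0,"wz": 0,"fingers": -1}])

```text
clock: 9.43
tool_pos: [0.5541, 0.0547, 0.1131]
eef_rot: [0.726, 0.688, 0.004, -0.002]
contact_force: [0.1, -0.1, -1.1]
opening: 0.613
```

```bash
python3 mv.py 554.5 53.2 68 86.8
```

```text
tcp [554.1  54.7 113.1] ang 86.91 F [ 0.1 -0.1 -1.1] open 53.9 t 9.43
shift units [-0.0023  0.0005  0.0563] turn [ 0.0008 -0.0023  0.0006] rows>= 0.7
```

Now down to a foot height of about 54 mm, in steps.

>>> apply_moves(series=[{"x": -0.0015,"y": 0.0005,"z": 0.018,"wx": 0,"wy": -0.002,"wz": 0,"fingers": -1},{"x": 0,"y": 0,"z": 0.018,"wx": 0,"wy": 0,"wz": 0,"fingers": -1},{"x": 0,"y": 0,"z": 0.013,"wx": 0,"wy": 0,"wz": 0,"fingers": -1},{"x": 0,"y": 0,"z": 0,"wx": 0,"wy": 0,"wz": 0,"fingers": -1}])

```text
clock: 9.93
tool_pos: [0.5539, 0.0534, 0.0701]
eef_rot: [0.726, 0.688, 0.0, 0.0]
contact_force: [-0.1, 1.2, -1.4]
opening: 0.611
```

```bash
python3 mv.py 554.5 53.2 30 86.8
```

```text
tcp [553.9  53.4  70.1] ang 86.92 F [-0.1  1.2 -1.4] open 53.7 t 9.93
shift units [-0.0002  0.0007  0.0501] turn [ 0.0002 -0.0001  0.0006] rows>= 0.6
```

>>> apply_moves(series=[{"x": 0,"y": 0,"z": 0.012,"wx": 0,"wy": 0,"wz": 0,"fingers": -1},{"x": 0,"y": 0,"z": 0.012,"wx": 0,"wy": 0,"wz": 0,"fingers": -1},{"x": 0,"y": 0,"z": 0.006,"wx": 0,"wy": 0,"wz": 0,"fingers": -1}])

```text
clock: 10.3
tool_pos: [0.5544, 0.0537, 0.0449]
eef_rot: [0.726, 0.688, 0.001, 0.0]
contact_force: [-0.2, 0.4, -0.8]
opening: 0.617
```

```bash
python3 mv.py 554.5 53.2 27 86.8
```

```text
tcp [554.4  53.7  44.9] ang 86.91 F [-0.2  0.4 -0.8] open 54.3 t 10.3
shift units [-0.0006  0.0002  0.0224] turn [ 0.0005 -0.0003  0.0006] rows>= 0.3
```

>>> apply_moves(series=[{"x": 0,"y": 0,"z": 0.011,"wx": 0,"wy": 0,"wz": 0,"fingers": -1},{"x": 0,"y": 0,"z": 0.007,"wx": 0,"wy": 0,"wz": 0,"fingers": -1},{"x": 0,"y": 0,"z": 0.003,"wx": 0,"wy": 0,"wz": 0,"fingers": -1}])

```text
clock: 10.68
tool_pos: [0.5545, 0.0537, 0.0268]
eef_rot: [0.726, 0.688, 0.001, 0.0]
contact_force: [-0.3, 0.5, -0.1]
opening: 0.608
```

>>> apply_moves(series=[{"x": 0,"y": 0.002,"z": 0.001,"wx": 0,"wy": 0,"wz": 0,"fingers": -1},{"x": 0,"y": 0.002,"z": 0.001,"wx": 0,"wy": 0,"wz": 0,"fingers": -1}])

```text
clock: 10.92
tool_pos: [0.5571, 0.0537, 0.026]
eef_rot: [0.726, 0.688, 0.0, 0.0]
contact_force: [-4.5, -0.3, 11.7]
opening: 0.605
```

```bash
python3 mv.py 554.5 53.2 26.2 86.8
```

```text
tcp [557.1  53.7  26. ] ang 86.94 F [-4.5 -0.3 11.7] open 53.3 t 10.93
shift units [-0.0008 -0.0032 -0.0003] turn [ 0.0003 -0.0001  0.0008] rows>= 0.0
```

>>> apply_moves(series=[{"x": 0,"y": 0.002,"z": -0.0005,"wx": 0,"wy": 0,"wz": 0,"fingers": -1},{"x": 0,"y": 0.002,"z": 0,"wx": 0,"wy": 0,"wz": 0,"fingers": -1}])

```text
clock: 11.18
tool_pos: [0.5581, 0.0538, 0.0265]
eef_rot: [0.725, 0.688, -0.001, -0.001]
contact_force: [-6.3, 0.6, 2.6]
opening: 0.609
```

```bash
python3 mv.py 554.5 53.2 26.2 86.8
```

```text
tcp [558.1  53.8  26.5] ang 86.99 F [-6.3  0.6  2.6] open 53.6 t 11.18
shift units [-0.0009 -0.0045  0.0004] turn [-0.0009  0.0001  0.0011] rows>= 0.1
```

>>> apply_moves(series=[{"x": 0,"y": 0,"z": 0,"wx": 0,"wy": 0,"wz": 0,"fingers": 0.6},{"x": 0,"y": 0,"z": 0,"wx": 0,"wy": 0,"wz": 0,"fingers": 0.9},{"x": 0,"y": 0,"z": 0,"wx": 0,"wy": 0,"wz": 0,"fingers": 0.9},{"x": 0,"y": 0,"z": -0.02,"wx": 0,"wy": 0,"wz": 0,"fingers": 0.9},{"x": 0,"y": 0,"z": -0.04,"wx": 0,"wy": 0,"wz": 0,"fingers": 1},{"x": 0,"y": 0,"z": -0.06,"wx": 0,"wy": 0,"wz": 0,"fingers": 1},{"x": 0.06,"y": 0,"z": 0,"wx": 0,"wy": 0,"wz": 0.03,"fingers": 1},{"x": 0.07,"y": 0,"z": 0,"wx": 0,"wy": 0,"wz": 0.03,"fingers": 1}])

```text
clock: 12.18
tool_pos: [0.5739, 0.1518, 0.1299]
eef_rot: [0.792, 0.61, 0.001, 0.002]
contact_force: [0.0, 0.5, 0.6]
opening: 0.998
```

>>> apply_moves(series=[{"x": 0.07,"y": 0.005,"z": 0,"wx": 0,"wy": 0,"wz": 0,"fingers": 1},{"x": 0.05,"y": 0.005,"z": 0,"wx": 0,"wy": 0,"wz": 0,"fingers": 1},{"x": 0,"y": 0,"z": 0,"wx": 0,"wy": 0,"wz": 0,"fingers": 1}])

```text
clock: 12.55
tool_pos: [0.6067, 0.2525, 0.135]
eef_rot: [0.791, 0.612, 0.005, 0.0]
contact_force: [0.1, -0.6, -0.2]
opening: 1.001
```

```bash
python3 mv.py 565.7 271.8 44 75.2; python3 gap.py
python3 - <<'E'
import numpy as np,cv2
a=np.load('/tmp/top.npz')['im'][155:245,130:270];cv2.imwrite('pics/t2.png',cv2.convertScaleAbs(cv2.resize(a,None,fx=5,fy=5,interpolation=cv2.INTER_CUBIC),alpha=1.3)[...,::-1])
E
```

```text
tcp [606.7 252.5 135. ] ang 75.48 F [ 0.1 -0.6 -0.2] open 88.1 t 12.55
shift units [ 0.0098 -0.0564  0.1135] turn [ 0.002  -0.0022  0.0015] rows>= 1.6
scene [(-38, 37, 6), (-36, 38, 54), (-34, 42, 68), (-32, 53, 14), (-30, 54, 16), (-28, 54, 14), (-26, 54, 17), (-24, 54, 13), (-22, 54, 16), (-20, 53, 7), (-18, 53, 3), (-14, 11, 1), (-12, 10, 1), (-10, 11, 2), (-8, 11, 4), (-6, 40, 70), (-4, 39, 75), (-2, 54, 15), (0, 54, 13), (2, 54, 10), (4, 53, 12), (6, 54, 13), (8, 53, 11), (10, 53, 8), (12, 52, 12), (14, 53, 14), (16, 53, 18), (18, 53, 16), (20, 53, 11), (22, 53, 12), (24, 52, 11), (26, 50, 8), (28, 51, 9), (30, 48, 10), (32, 52, 12), (34, 45, 8), (36, 45, 10), (38, 48, 15), (40, 48, 18), (42, 51, 20), (44, 52, 23), (46, 53, 20), (48, 54, 19), (50, 55, 12), (52, 55, 13), (54, 56, 16), (56, 56, 11), (58, 56, 11), (60, 55, 8), (62, 52, 1)]
  high gaps [(np.float64(-46.1), np.float64(-35.9)), (np.float64(-18.8), np.float64(-6.0)), (np.float64(33.5), np.float64(36.0)), (np.float64(36.1), np.float64(37.8))]
top [(-44, 672, 19), (-42, 669, 17), (-40, 667, 17), (-38, 664, 15), (-36, 662, 14), (-34, 658, 10), (-32, 656, 8), (-30, 653, 6), (-28, 650, 4), (-26, 645, 3), (-24, 642, 3), (16, 50, 2), (18, 54, 4), (20, 54, 10), (22, 53, 11), (24, 53, 9), (26, 51, 12), (28, 52, 9), (30, 52, 13), (32, 53, 11), (34, 51, 11), (36, 49, 11), (38, 49, 11), (40, 47, 15), (42, 50, 13), (44, 51, 13), (46, 53, 11), (48, 53, 14), (50, 54, 16), (52, 57, 15), (54, 56, 13), (56, 57, 13), (58, 57, 12), (60, 55, 12), (62, 56, 13), (64, 56, 6)]
  high gaps [(np.float64(15.7), np.float64(17.7)), (np.float64(35.0), np.float64(36.3)), (np.float64(46.6), np.float64(47.9)), (np.float64(57.4), np.float64(58.9))]
```

View pics/t2.png

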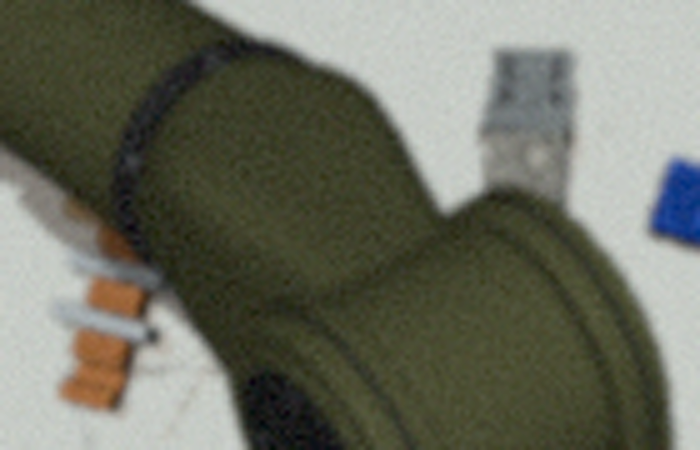

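The packer stands upright against the block. In the scene view its front face is at X = -5.7 and the jaw face at -19, so about 13 mm remains for the wedge. On to the wedge.

>>> apply_moves(series=[{"x": 0.005,"y": -0.028,"z": 0.01,"wx": 0.002,"wy": -0.002,"wz": 0.0015,"fingers": 1},{"x": 0.005,"y": -0.028,"z": 0.01,"wx": 0,"wy": 0,"wz": 0,"fingers": 1},{"x": 0,"y": 0,"z": 0,"wx": 0,"wy": 0,"wz": 0,"fingers": 1},{"x": 0,"y": 0,"z": 0,"wx": 0,"wy": 0,"wz": 0,"fingers": 1}])

```text
clock: 13.15
tool_pos: [0.5667, 0.2572, 0.1189]
eef_rot: [0.796, 0.605, -0.004, 0.004]
contact_force: [0.8, -0.0, 0.1]
opening: 0.998
```

```bash
python3 mv.py 565.7 271.8 44 75.2
```

```text
tcp [566.7 257.2 118.9] ang 74.46 F [ 0.8 -0.   0.1] open 87.8 t 13.15
shift units [ 0.0183 -0.0063  0.0934] turn [ 0.0009  0.0036 -0.0041] rows>= 1.2
```

>>> apply_moves(series=[{"x": 0.0155,"y": -0.005,"z": 0,"wx": 0.001,"wy": 0.0036,"wz": -0.004,"fingers": 1},{"x": 0,"y": 0,"z": 0.01,"wx": 0,"wy": 0,"wz": 0,"fingers": 1},{"x": 0,"y": 0,"z": 0.01,"wx": 0,"wy": 0,"wz": 0,"fingers": 1},{"x": 0,"y": 0,"z": 0,"wx": 0,"wy": 0,"wz": 0,"fingers": 1}])

```text
clock: 13.65
tool_pos: [0.5685, 0.2691, 0.1018]
eef_rot: [0.793, 0.609, 0.001, 0.0]
contact_force: [0.1, -0.1, -0.0]
opening: 0.999
```

```bash
python3 mv.py 565.7 271.8 44 75.2
```

```text
tcp [568.5 269.1 101.8] ang 75.01 F [ 0.1 -0.1 -0. ] open 87.9 t 13.65
shift units [ 0.0023 -0.0043  0.0723] turn [ 0.0003 -0.0003 -0.0011] rows>= 0.9
```

>>> apply_moves(series=[{"x": 0.0023,"y": -0.004,"z": 0.02,"wx": 0,"wy": 0,"wz": -0.001,"fingers": 1},{"x": 0,"y": 0,"z": 0.02,"wx": 0,"wy": 0,"wz": 0,"fingers": 1},{"x": 0,"y": 0,"z": 0.02,"wx": 0,"wy": 0,"wz": 0,"fingers": 1},{"x": 0,"y": 0,"z": 0.01,"wx": 0,"wy": 0,"wz": 0,"fingers": 1},{"x": 0,"y": 0,"z": 0,"wx": 0,"wy": 0,"wz": 0,"fingers": 1}])

```text
clock: 14.28
tool_pos: [0.5649, 0.2714, 0.0405]
eef_rot: [0.792, 0.61, -0.001, 0.0]
contact_force: [0.5, 0.6, 0.3]
opening: 1.001
```

```bash
python3 mv.py 565.7 271.8 44 75.2
```

```text
tcp [564.9 271.4  40.5] ang 75.23 F [0.5 0.6 0.3] open 88.1 t 14.28
shift units [ 0.0007  0.0009 -0.0044] turn [-0.0002  0.0003  0.0002] rows>= 0.1
```

>>> apply_moves(series=[{"x": 0.0007,"y": 0.001,"z": -0.004,"wx": 0,"wy": 0,"wz": 0,"fingers": 1},{"x": 0,"y": 0,"z": 0,"wx": 0,"wy": 0,"wz": 0,"fingers": 0.5},{"x": 0,"y": 0,"z": 0,"wx": 0,"wy": 0,"wz": 0,"fingers": -1},{"x": 0,"y": 0,"z": 0,"wx": 0,"wy": 0,"wz": 0,"fingers": -1},{"x": 0,"y": 0,"z": 0,"wx": 0,"wy": 0,"wz": 0,"fingers": -1}], force=40)

```text
clock: 14.9
tool_pos: [0.567, 0.2723, 0.0456]
eef_rot: [0.792, 0.61, 0.001, 0.0]
contact_force: [1.6, -0.4, -1.3]
opening: 0.699
```

```bash
python3 mv.py 565.7 271.8 44 75.2
```

```text
tcp [567.  272.3  45.6] ang 75.2 F [ 1.6 -0.4 -1.3] open 61.5 t 14.9
shift units [-0.0011 -0.0014  0.0019] turn [ 0.0005 -0.0004  0.    ] rows>= 0.0
```

>>> apply_moves(series=[{"x": 0,"y": 0,"z": -0.03,"wx": 0,"wy": 0,"wz": 0,"fingers": -1},{"x": 0,"y": 0,"z": -0.04,"wx": 0,"wy": 0,"wz": 0,"fingers": -1},{"x": 0,"y": 0,"z": -0.04,"wx": 0,"wy": 0,"wz": 0,"fingers": -1},{"x": 0,"y": 0,"z": 0,"wx": 0,"wy": 0,"wz": -0.032,"fingers": -1},{"x": 0,"y": 0,"z": 0,"wx": 0,"wy": 0,"wz": -0.032,"fingers": -1}])

```text
clock: 15.52
tool_pos: [0.5661, 0.2716, 0.1356]
eef_rot: [0.725, 0.689, -0.0, 0.001]
contact_force: [0.2, -0.8, -1.5]
opening: 0.699
```

```bash
python3 mv.py 546.5 53.7 120 86.8
```

```text
tcp [566.1 271.6 135.6] ang 87.08 F [ 0.2 -0.8 -1.5] open 61.5 t 15.53
shift units [-0.2732 -0.0106  0.0199] turn [0.0001 0.0004 0.0016] rows>= 3.5
```

>>> apply_moves(series=[{"x": -0.06,"y": -0.002,"z": 0.002,"wx": 0,"wy": 0,"wz": 0.0016,"fingers": -1},{"x": -0.06,"y": -0.002,"z": 0.002,"wx": 0,"wy": 0,"wz": 0,"fingers": -1},{"x": -0.06,"y": -0.002,"z": 0.002,"wx": 0,"wy": 0,"wz": 0,"fingers": -1},{"x": -0.05,"y": -0.002,"z": 0.002,"wx": 0,"wy": 0,"wz": 0,"fingers": -1},{"x": -0.02,"y": -0.001,"z": 0.002,"wx": 0,"wy": 0,"wz": 0,"fingers": -1},{"x": 0,"y": 0,"z": 0,"wx": 0,"wy": 0,"wz": 0,"fingers": -1},{"x": 0,"y": 0,"z": 0,"wx": 0,"wy": 0,"wz": 0,"fingers": -1}])

```text
clock: 16.4
tool_pos: [0.5479, 0.0712, 0.1273]
eef_rot: [0.725, 0.689, 0.002, -0.001]
contact_force: [-0.2, 0.2, -0.7]
opening: 0.703
```

```bash
python3 mv.py 546.5 53.7 120 86.8
```

```text
tcp [547.9  71.2 127.3] ang 87.06 F [-0.2  0.2 -0.7] open 61.8 t 16.4
shift units [-0.022  -0.0006  0.009 ] turn [ 0.0004 -0.0013  0.0014] rows>= 0.3
```

>>> apply_moves(series=[{"x": -0.01,"y": -0.0006,"z": 0.005,"wx": 0,"wy": -0.001,"wz": 0.0014,"fingers": -1},{"x": -0.009,"y": 0,"z": 0.004,"wx": 0,"wy": 0,"wz": 0,"fingers": -1},{"x": 0,"y": 0,"z": 0,"wx": 0,"wy": 0,"wz": 0,"fingers": -1},{"x": 0,"y": 0,"z": 0,"wx": 0,"wy": 0,"wz": 0,"fingers": -1}])

```text
clock: 16.9
tool_pos: [0.5469, 0.0593, 0.1197]
eef_rot: [0.725, 0.689, 0.002, -0.0]
contact_force: [1.2, 0.7, -0.2]
opening: 0.696
```

Run:
```python
from h import *
from mv import go
go((546.5,53.7,105),86.8)
o=np.array([.556,.0531]);a=-.056;ex=np.array([np.cos(a),np.sin(a)]);ey=np.array([-ex[1],ex[0]])
im,d=shot("scene");P=pts("scene",im,d);q=P[...,:2]-o;X=q@ex*1e3;Y=q@ey*1e3;z=P[...,2]*1e3
hs=cv2.cvtColor(im,cv2.COLOR_RGB2HSV)
w=(z>60)&(z<160)&(abs(X)<60)&(abs(Y)<45)&(hs[...,0]<25)&(hs[...,1]>60)
for h in range(72,150,6):
    k=w&(abs(z-h)<3)
    if k.sum()>5: print(h,k.sum(),np.percentile(X[k],[5,50,95]).round(1),np.percentile(Y[k],[2,98]).round(1))
m=(abs(Y-1)<20)&(X>-60)&(X<30)&(z>49)&(z<60);kx=np.sort(X[m]);g=np.diff(kx);j=np.argsort(g)[-3:];print([(kx[i].round(1),kx[i+1].round(1)) for i in sorted(j)])
cv2.imwrite('pics/wedge.png',cv2.resize(im[140:270,170:330],None,fx=4,fy=4,interpolation=cv2.INTER_CUBIC)[...,::-1])
```

```text
tcp [546.9  59.3 119.7] ang 87.09 F [ 1.2  0.7 -0.2] open 61.3 t 16.9
shift units [-0.0071 -0.0001  0.0184] turn [ 0.0006 -0.0011  0.0016] rows>= 0.3
84 17 [-15.4 -14.9 -11.6] [-15.   36.4]
90 22 [-16.9 -16.  -10. ] [-18.4  36.5]
96 26 [-17.7 -16.9 -10.4] [-17.4  36.5]
102 23 [-18.6 -17.7 -11.7] [-16.6  36.6]
108 28 [-19.8 -19.2 -16.6] [-16.2  36.5]
114 13 [-20.7 -20.2 -16.4] [-0.5 36.6]
120 8 [-20.8 -18.7 -17.3] [30.4 44.2]
132 25 [-30.5 -29.6 -21.7] [-5.5 36.1]
138 40 [-30.5 -29.6 -18.5] [-18.2  38.2]
144 195 [-30.1 -22.5  -7.9] [-23.   36.5]
[(np.float64(-45.5), np.float64(-36.3)), (np.float64(-19.0), np.float64(-7.0)), (np.float64(-0.5), np.float64(8.2))]
```

View pics/wedge.png

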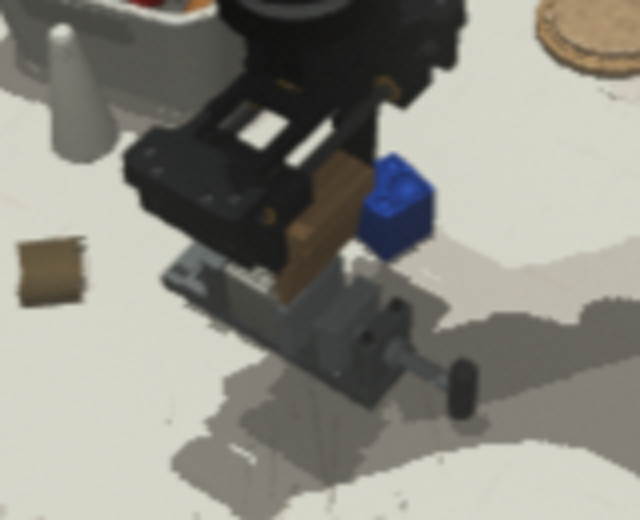

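The held wedge is at X = -11.9 in the scene view, with its front face at (-15, z 84). The gap centre is -12.5, so it is well aligned. I'll correct Y and lower.

>>> apply_moves(series=[{"x": -0.006,"y": -0.0005,"z": 0.01,"wx": 0,"wy": -0.001,"wz": 0.0016,"fingers": -1},{"x": 0,"y": 0,"z": 0.012,"wx": 0,"wy": 0,"wz": 0,"fingers": -1},{"x": 0,"y": 0,"z": 0,"wx": 0,"wy": 0,"wz": 0,"fingers": -1}])

```text
clock: 17.32
tool_pos: [0.5461, 0.0541, 0.1007]
eef_rot: [0.727, 0.687, 0.001, 0.001]
contact_force: [1.0, -1.0, -0.9]
opening: 0.696
```

```bash
python3 mv.py 546 53.7 70 86.8
```

```text
tcp [546.1  54.1 100.7] ang 86.78 F [ 1.  -1.  -0.9] open 61.3 t 17.32
shift units [-0.0006 -0.0002  0.0384] turn [ 0.0006  0.     -0.0001] rows>= 0.5
```

>>> apply_moves(series=[{"x": 0,"y": 0,"z": 0.008,"wx": 0,"wy": 0,"wz": 0,"fingers": -1},{"x": 0,"y": 0,"z": 0.008,"wx": 0,"wy": 0,"wz": 0,"fingers": -1},{"x": 0,"y": 0,"z": 0.004,"wx": 0,"wy": 0,"wz": 0,"fingers": -1}])

```text
clock: 17.7
tool_pos: [0.5463, 0.0544, 0.0837]
eef_rot: [0.727, 0.687, 0.001, 0.001]
contact_force: [0.2, 0.5, -1.2]
opening: 0.699
```

>>> apply_moves(series=[{"x": 0,"y": 0,"z": 0.006,"wx": 0,"wy": 0,"wz": 0,"fingers": -1},{"x": 0,"y": 0,"z": 0.006,"wx": 0,"wy": 0,"wz": 0,"fingers": -1}])

```text
clock: 17.95
tool_pos: [0.5465, 0.0546, 0.0736]
eef_rot: [0.727, 0.687, 0.001, 0.001]
contact_force: [0.3, 1.0, -0.4]
opening: 0.697
```

```bash
python3 mv.py 546 53.7 70 86.8
```

```text
tcp [546.5  54.6  73.6] ang 86.79 F [ 0.3  1.  -0.4] open 61.4 t 17.95
shift units [-0.0011 -0.0006  0.0044] turn [ 0.0008 -0.0002 -0.0001] rows>= 0.1
```

Tip now at about 32 mm with no contact yet. I'll keep pressing in small steps.

>>> apply_moves(series=[{"x": 0,"y": 0,"z": 0.004,"wx": 0,"wy": 0,"wz": 0,"fingers": -1},{"x": 0,"y": 0,"z": 0.004,"wx": 0,"wy": 0,"wz": 0,"fingers": -1}])

```text
clock: 18.2
tool_pos: [0.5466, 0.0547, 0.0668]
eef_rot: [0.726, 0.687, 0.001, 0.001]
contact_force: [-1.6, -0.8, 6.7]
opening: 0.704
```

>>> apply_moves(series=[{"x": 0,"y": 0,"z": 0.004,"wx": 0,"wy": 0,"wz": 0,"fingers": -1}])

```text
clock: 18.32
tool_pos: [0.5467, 0.0549, 0.0649]
eef_rot: [0.726, 0.688, 0.001, 0.001]
contact_force: [-5.9, -2.6, 25.6]
opening: 0.699
```

>>> apply_moves(series=[{"x": 0,"y": 0,"z": 0.004,"wx": 0,"wy": 0,"wz": 0,"fingers": -1}])

```text
clock: 18.45
tool_pos: [0.5468, 0.055, 0.0643]
eef_rot: [0.725, 0.688, 0.001, 0.003]
contact_force: [-6.3, -3.7, 33.8]
opening: 0.701
```

It goes tight with the tip around 22–23 mm, above the 12 mm floor. I'll firm up the grip, keep pressing, and check.

>>> apply_moves(series=[{"x": 0,"y": 0,"z": 0.003,"wx": 0,"wy": 0,"wz": 0,"fingers": -1},{"x": 0,"y": 0,"z": 0.003,"wx": 0,"wy": 0,"wz": 0,"fingers": -1},{"x": 0,"y": 0,"z": 0.003,"wx": 0,"wy": 0,"wz": 0,"fingers": -1}], force=55)

```text
clock: 18.82
tool_pos: [0.5467, 0.055, 0.0643]
eef_rot: [0.724, 0.69, 0.002, 0.006]
contact_force: [-5.7, -3.0, 22.5]
opening: 0.697
```

Run:
```python
from h import *
from mv import go
go((546,53.7,64),86.8)
o=np.array([.556,.0531]);a=-.056;ex=np.array([np.cos(a),np.sin(a)]);ey=np.array([-ex[1],ex[0]])
for i in range(4): im,d=shot("scene")
P=pts("scene",im,d);q=P[...,:2]-o;X=q@ex*1e3;Y=q@ey*1e3;z=P[...,2]*1e3
hs=cv2.cvtColor(im,cv2.COLOR_RGB2HSV)
w=(z>40)&(z<160)&(abs(X)<60)&(abs(Y)<45)&(hs[...,0]<25)&(hs[...,1]>60)
for h in range(50,96,4):
    k=w&(abs(z-h)<2)
    if k.sum()>5: print(h,k.sum(),np.percentile(X[k],[5,50,95]).round(1),np.percentile(Y[k],[2,98]).round(1))
k=(abs(Y)<16)&(X<-30)&(X>-40)&(z>20)&(z<50);print('jaw back face',np.median(X[k]).round(1))
go((546,53.7,64),86.8)
cv2.imwrite('pics/end.png',cv2.resize(im[140:270,170:330],None,fx=4,fy=4,interpolation=cv2.INTER_CUBIC)[...,::-1])
```

```text
tcp [546.7  55.   64.3] ang 87.21 F [-5.7 -3.  22.5] open 61.3 t 18.82
shift units [-0.0017 -0.0008  0.0003] turn [0.0036 0.002  0.0023] rows>= 0.1
50 7 [-19.  -18.6 -15. ] [-27.   32.3]
70 7 [-22.7 -20.5 -18.1] [30.2 39.7]
78 24 [-30.  -29.3 -20. ] [-19.1  32.9]
82 22 [-30.5 -29.6 -20.7] [-18.5  33.4]
86 20 [-30.4 -29.4 -21.3] [-19.8  31.9]
90 149 [-29.6 -22.9   1.3] [-26.8  31.4]
94 20 [-28.  -20.2   0.9] [-26.1  15. ]
jaw back face -35.0
tcp [546.7  55.   64.3] ang 87.21 F [-5.5 -1.9 22.6] open 61.5 t 19.02
shift units [-0.0017 -0.0008  0.0003] turn [0.0036 0.002  0.0023] rows>= 0.1
```

View pics/end.png

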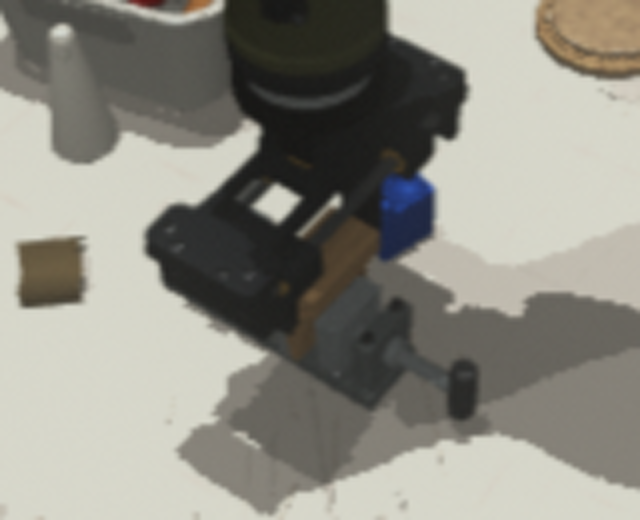

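```bash
python3 -c "
from h import *
print(finish_job()); s=get_state();print(s['clock'],s['contact_force'],s['tool_pos'],s['opening'])"
```

```text
the job is handed in; nothing more can be done
None
the job is handed in; nothing more can be done
```

The block is clamped and I handed the job in at about 19 s of the 72 s allowed. The hand-in reports no verdict.

- **Jaw:** I pulled it by the knob about 16 mm until it stopped moving under a rising pull. In the scene view it was still fully out at the end.
- **Packer:** The gap measured about 23.5 mm, so one packer was enough. I stood packer1 against the block (contact at about 6 N) and let it go, which left about 13 mm.
- **Wedge:** It went tight with its tip about 22 mm above the bench, roughly 10 mm clear of the jig's floor. I handed in still pressing it with a steady 22.6 N, held at 61 mm opening with the grip set to 55 N.

**Disagreements and gaps in the checks:**
- The two cameras differed by about 3 mm in x and 3 mm in y. I used their mean, and the first grasp agreed with it.
- The tool carried a side force of about 6 N and a tilt of about 1° at the end.
- I could not measure the forces between packer, block and fence directly. That the block is clamped is judged from the wedge going tight and the jaw staying out.

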